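# Put the shaker on its marked place on the toppings turntable

### The job

Pick up the steel shaker with the domed, pierced top from the counter and stand it upright on the toppings turntable, centred on the outlined place that the dark radial stripe runs through. Set it down gently rather than dropping it, and do not turn the freely spinning turntable in doing so; then let go.

Things in the scene. Friction and masses are not known exactly. Their poses are not given: they have to be found in the camera images.
- shaker: Round steel can, 56 mm wide up to 60 mm height, a 59 mm band, then a domed pierced top; 85 mm tall, 0.15 to 0.31 kg. Loose on the counter (z = 0), 115 mm or more between centres from three bystanders: open steel cup, flat-lidded steel tin, white bottle with pointed nozzle (80 to 140 mm tall). Origin: centre of its underside, z up along its axis; its yaw does not matter.
- mark (a point): Centre of the marked place: the dark 72 mm ring outline that the dark stripe runs through, on the turntable's flat upper face, 30 mm above the counter and 100 mm from its axis. x points outward along the stripe to the rim, z up; it turns with the turntable.
- turntable (a joint): Angle (rad, counter-clockwise from above +) of the 320 mm aluminium disc, 0 at the start wherever the stripe points. Free both ways: 0.015 N m turns it. On it: a hub knob 30 mm wide, 34 mm high; loose jars 56 mm wide, 75 mm tall, 100 mm from the axis, at 90 degrees counter-clockwise and at 180 degrees from the mark; the place at 90 degrees clockwise has a plain ring and is empty.
Not all that is in view belongs to the job. Leave any yellow look-alike of the shaker alone.

How it is judged:
By the outcome, as a careful person would: the job done as asked, in the order asked, and still so for the second after the job is handed in, with the robot touching nothing.
It also fails if it takes over 38 s, if anything falls off the work surface, if the arm or the gripper's body presses on something with over 40 N, if the wrist force passes 120 N, or if a joint passes its speed limit or range.

### The arm

A 6-joint arm with a two-finger parallel gripper is mounted at the origin on the work surface. World frame = base frame: x ahead of the robot, y to its left, z up, the work surface at z = 0. Lengths are in m, angles in rad, forces in N, time in s.
With the tool pointing down it reaches from about 0.375 to 0.9 m from the base axis. Payload 3.1 kg.
Tool frame: the origin (TCP) lies midway between the tips of the shut fingers; the grasp point (between the pads) lies 19 mm behind it (manip.grasp_offset is the distance from the TCP to the grasp point, in m); z points along the fingers, y is the line along which they close (so a half turn about z gives the same grasp; the last joint's range is limited). The gripper opens to 85 mm and grips with 20 to 120 N. Pads are 22 mm wide; open, the fingers measure 114 mm over their backs; the gripper's body (76 mm by 85 mm) begins 54 mm behind the grasp point. The pads swing forward as they close: fully open they stand 13 mm farther back than shut.
Start: joints at [1.125, 0.527, 1.433, -0, 1.181, -0.178], TCP at [0.165, 0.603, 0.198] pointing down, gripper open.
Joint ranges: [-3.08, 3.08], [-0.75, 2.2], [0.22, 2.44], [-1.43, 4.57], [0, 2.65], [-2.85, 2.85]. Speed limits (rad/s): [2.79, 2.79, 3.14, 3.14, 3.14, 3.14].

### API

Orientations are given as a unit quaternion [x, y, z, w].
In Python, from station import sensors, cams, order, manip gives the robot as it stands.
- The arm moves only by the tool move_arm, never from a script. Its argument "targets" is a list of rows, each an object of numbers: "dx", "dy", "dz": the shift along the world's x, y, z normalised to -1 to 1, where 1 is 25 mm; "rx", "ry", "rz": the turn, a rotation vector about the world's x, y, z normalised to -1 to 1, where 1 is 30 degrees. A call has exactly 10 rows; each row shifts and turns the commanded pose from where the row before left it; what a row does not reach is not made up. A row lasts 1/8 s, in which the tool goes at most 62.5 mm and 10.7 degrees, less where a joint would pass 70% of its speed; a pose out of reach is approached as far as the arm can. A call with a number of a shift or a turn outside -1 to 1 is refused whole. A call with a gripper value outside its range is refused whole. "claw" is the opening in per cent of the stroke, from 0 (shut) to 100 (fully open), set as the call begins (left out, the last holds). The fingers move at their own pace and stop on an object; "newtons" is the grip in N (left out, the last holds). Time passes only in rows, so rows that do not move let the fingers close, or fill a call up. It gives the time, the measured TCP pose, the force, the opening and the grip force at its end, in the units of the state.
- sensors.sense(): the state, without advancing time (a new reading comes with each control period).
- cams.snapshot(name): name is "scene" or "side" or "wrist"; returns the picture (384x512x3 uint8, red, green, blue); there is no depth.
- cams.camera_model(name): a dict with "fx", "fy", "cx", "cy" (pixels), "extrinsics" (4x4, takes a point from world to camera coordinates). Camera axes: x right, y down, z forward; pixel columns grow to the right and rows downward; lengths in m; the calibration is good to about 2 mm. The wrist camera is an equidistant fisheye: a pixel r from the principal point sees the ray r / f radians off the axis. A picture is of the moment at which its call begins: read the wrist's pose just before it. camera_model takes no time and is no camera call; for the wrist camera it gives the pose at the moment of the call.
- order.sign_off(): hands the job in; it is judged then, once.
The state is a dict: "t": time; "q": joint angles; "qd": joint speeds; "tau": joint torques, N m; "tcp_pos": TCP position; "tool_rot": TCP orientation; "force": force on the tool from outside, world axes, zero at the start; "ft_torque": the same for the moment, N m; "finger_gap": opening from 0.0 (shut) to 1.0 (fully open); "gripper_force": force on a finger pad.
Only numpy, scipy, OpenCV 4.12 (cv2) and the standard library are available. Lean on these libraries where they do the work, as an engineer would, in place of code of your own. Each camera call takes 0.05 s, during which the arm holds its last target. There are 200 camera calls.

## Working session

There is one attempt and no reset: what is moved stays moved. The work goes in short steps, Python scripts to look and compute and a tool call to move; the robot and the scene stay as the last step left them, time stands still between calls to the robot, and variables do not carry over. Pictures are saved under pics/ and viewed, at most 10 in all, crops included, and the job is handed in when it is done.

Besides the shell and the picture viewer there is one more tool, called after "Call:" by a JSON object that holds its "name" and its "arguments". move_arm: Moves the arm, as the interface text tells. Scaled input: -1 to 1 covers 25 mm each way for a shift and 30 degrees each way for a turn. Its arguments: {"type":"object","properties":{"targets":{"type":"array"},"claw":{"type":"number"},"newtons":{"type":"number"}},"required":["targets"]}

```bash
mkdir -p pics
cat > h.py <<'E'
import numpy as np, cv2
from station import sensors, cams, order, manip
def save(n,f):
    im=cams.snapshot(n); cv2.imwrite(f,im[:,:,::-1]); return im
def px2w(n,u,v,z,m=None):
    m=m or cams.camera_model(n); E=np.array(m["extrinsics"]); R,t=E[:3,:3],E[:3,3]
    c=-R.T@t; d=R.T@np.array([(u-m["cx"])/m["fx"],(v-m["cy"])/m["fy"],1]); return c+d*(z-c[2])/d[2]
def w2px(n,p):
    m=cams.camera_model(n); E=np.array(m["extrinsics"]); q=E[:3,:3]@np.array(p)+E[:3,3]
    return np.array([m["fx"]*q[0]/q[2]+m["cx"],m["fy"]*q[1]/q[2]+m["cy"]])
E
python3 - <<'E'
from h import *
a=save("scene","pics/a.png");b=save("side","pics/b.png")
print(sensors.sense()); print(cams.camera_model("scene"));print(cams.camera_model("side"))
E
```

```text
{'t': 0.1, 'q': array([ 1.12447031e+00,  5.28391334e-01,  1.43376722e+00, -3.44603770e-05,
        1.18141827e+00, -1.78523214e-01]), 'qd': array([-0.00121321, -0.00211202, -0.00368006, -0.00118849, -0.00082587,
       -0.00132834]), 'tau': array([-2.11417068e-04, -4.43302989e+01, -1.78585660e+01, -2.30447849e-04,
        3.94264338e-03,  2.66910920e-07]), 'tcp_pos': array([0.16506649, 0.60206939, 0.19662262]), 'tool_rot': array([ 1.33495061e-01,  9.91048982e-01, -9.48955010e-04, -2.89770791e-04]), 'force': array([-0.13581991, -0.84593592, -0.56040594]), 'ft_torque': array([-0.00367126,  0.0276123 ,  0.00809819]), 'gripper_force': 0.0, 'finger_gap': 1.001080162378502}
{'fx': 480.21819459564637, 'fy': 480.21819459564637, 'cx': 253.74283110409095, 'cy': 189.89819635857643, 'extrinsics': array([[-7.06182382e-01,  7.08029961e-01, -1.32770460e-04,
         4.24797470e-01],
       [ 6.00418838e-01,  5.98752665e-01, -5.30087224e-01,
        -3.01458106e-01],
       [-3.75238139e-01, -3.74417976e-01, -8.47943110e-01,
         1.30176975e+00],
       [ 0.00000000e+00,  0.00000000e+00,  0.00000000e+00,
         1.00000000e+00]])}
{'fx': 390.2961460916526, 'fy': 390.2961460916526, 'cx': 260.89628833092206, 'cy': 194.0393608895306, 'extrinsics': array([[ 0.92097246, -0.38931309, -0.01565396, -0.52572971],
       [-0.28240304, -0.63930398, -0.71521951,  0.16900142],
       [ 0.26843667,  0.6631182 , -0.69872456,  0.74791248],
       [ 0.        ,  0.        ,  0.        ,  1.        ]])}
```

View pics/a.png

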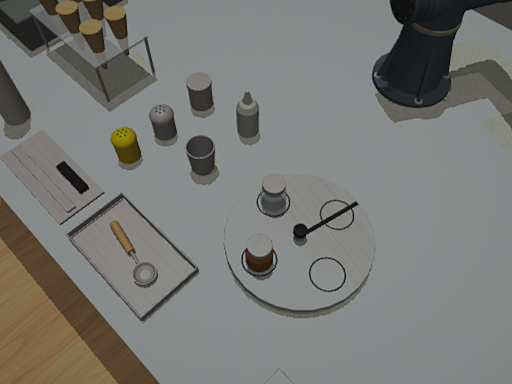

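View pics/b.png

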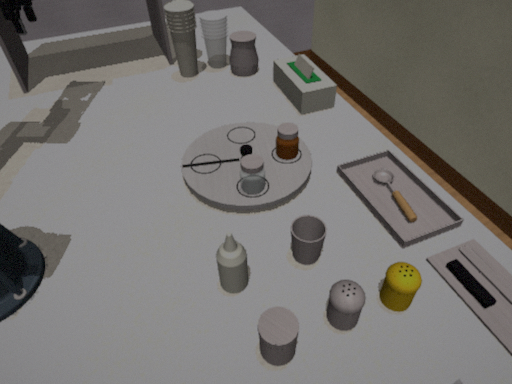

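Scene view: the steel shaker with the pierced dome is at (163,121). It could be confused with the yellow shaker (126,145), flat-lidded tin (200,92), open cup (202,155) and bottle (247,115). The side view has it at (345,303). The marked ring is at about (337,215) in scene and (206,163) in side. Next I'll check both in close crops.

Run:
```python
from h import *
a=cv2.imread("pics/a.png");b=cv2.imread("pics/b.png")
def c(i,u,v,w,h,s): return cv2.resize(i[v:v+h,u:u+w],None,fx=s,fy=s,interpolation=cv2.INTER_CUBIC)
# 400x300 tiles
t=[c(a,130,95,66,50,6),c(b,310,270,66,66,6)[:300],c(a,295,185,80,60,5)[:300,:396],c(b,180,140,80,60,5)[:300,:396]]
t=[x[:300,:396] for x in t]
cv2.imwrite("pics/c.png",np.vstack([np.hstack(t[:2]),np.hstack(t[2:])]))
```

```text
(no output)
```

View pics/c.png

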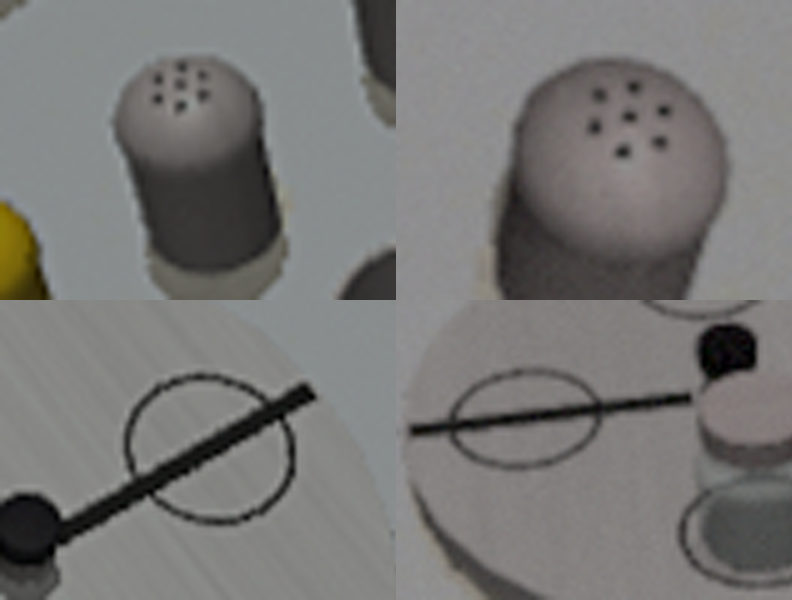

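The crop confirms the grey pierced dome. Its centre hole is at scene (159.8,108.6) and side (348.4,288.9). The ring centre is at scene (336.7,214.5) and side (205.6,163.3).

Run:
```python
from h import *
p=lambda *a: print(a,px2w(*a).round(4))
p("scene",159.8,108.6,.085);p("side",348.4,288.9,.085)
p("scene",336.7,214.5,.03);p("side",205.6,163.3,.03)
# base outline: scene bottom of can crop(208,271)
p("scene",130+208/6,95+271/6,0)
for n,u,v,z in [("scene",126,133,.085),("scene",200,79,.07),("scene",202,143,.08),("scene",247,96,.13),("scene",200,107,0),("scene",202,172,0),("scene",247,134,0),("scene",300,229,.064),("side",246,150,.064),("scene",274,182,.105),("scene",260,241,.105),("side",252,162,.105),("side",288,130,.105)]: p(n,u,v,z)
print(manip.grasp_offset)
```

```text
('scene', 159.8, 108.6, 0.085) [ 0.5856 -0.3289  0.085 ]
('side', 348.4, 288.9, 0.085) [ 0.5863 -0.3285  0.085 ]
('scene', 336.7, 214.5, 0.03) [0.4822 0.1358 0.03  ]
('side', 205.6, 163.3, 0.03) [0.4826 0.1341 0.03  ]
('scene', 164.66666666666666, 140.16666666666666, 0) [ 0.6047 -0.3088  0.    ]
('scene', 126, 133, 0.085) [ 0.6866 -0.3263  0.085 ]
('scene', 200, 79, 0.07) [ 0.4455 -0.346   0.07  ]
('scene', 202, 143, 0.08) [ 0.5812 -0.1855  0.08  ]
('scene', 247, 96, 0.13) [ 0.4415 -0.1813  0.13  ]
('scene', 200, 107, 0) [ 0.4704 -0.3281  0.    ]
('scene', 202, 172, 0) [ 0.6029 -0.1721  0.    ]
('scene', 247, 134, 0) [ 0.4469 -0.1781  0.    ]
('scene', 300, 229, 0.064) [0.58   0.1129 0.064 ]
('side', 246, 150, 0.064) [0.5765 0.1014 0.064 ]
('scene', 274, 182, 0.105) [0.5546 0.0128 0.105 ]
('scene', 260, 241, 0.105) [0.672  0.0874 0.105 ]
('side', 252, 162, 0.105) [0.5555 0.008  0.105 ]
('side', 288, 130, 0.105) [0.6759 0.0819 0.105 ]
0.0187
```

Call:
{"name": "move_arm", "arguments": {"targets": [{"dx":0.6,"dy":-0.98,"rz":-0.12},{"dx":0.6,"dy":-0.98,"rz":-0.12},{"dx":0.6,"dy":-0.98,"rz":-0.12},{"dx":0.6,"dy":-0.98,"rz":-0.12},{"dx":0.6,"dy":-0.98,"rz":-0.12},{"dx":0.6,"dy":-0.98,"rz":-0.12},{"dx":0.6,"dy":-0.98,"rz":-0.12},{"dx":0.6,"dy":-0.98,"rz":-0.12},{"dx":0.6,"dy":-0.98,"rz":-0.12},{"dx":0.6,"dy":-0.98,"rz":-0.12}], "claw": 100, "newtons": 30}}

```text
schema error: expected keys dx, dy, dz, rx, ry, rz
```

Call:
{"name": "move_arm", "arguments": {"targets": [{"dx":0.6,"dy":-0.98,"rz":-0.12},{"dx":0.6,"dy":-0.98,"rz":-0.12},{"dx":0.6,"dy":-0.98,"rz":-0.12},{"dx":0.6,"dy":-0.98,"rz":-0.12},{"dx":0.6,"dy":-0.98,"rz":-0.12},{"dx":0.6,"dy":-0.98,"rz":-0.12},{"dx":0.6,"dy":-0.98,"rz":-0.12},{"dx":0.6,"dy":-0.98,"rz":-0.12},{"dx":0.6,"dy":-0.98,"rz":-0.12},{"dx":0.6,"dy":-0.98,"rz":-0.12}]}}

```text
schema error: expected keys dx, dy, dz, rx, ry, rz
```

Call:
{"name": "move_arm", "arguments": {"targets": [{"dx":0.24,"dy":-0.98,"rz":-0.12},{"dx":0.24,"dy":-0.98,"rz":-0.12},{"dx":0.24,"dy":-0.98,"rz":-0.12},{"dx":0.24,"dy":-0.98,"rz":-0.12},{"dx":0.24,"dy":-0.98,"rz":-0.12},{"dx":0.24,"dy":-0.98,"rz":-0.12},{"dx":0.24,"dy":-0.98,"rz":-0.12},{"dx":0.24,"dy":-0.98,"rz":-0.12},{"dx":0.24,"dy":-0.98,"rz":-0.12},{"dx":0.24,"dy":-0.98,"rz":-0.12}]}}

```text
schema error: expected keys dx, dy, dz, rx, ry, rz
```

All six keys are required in every row.

Call:
{"name": "move_arm", "arguments": {"targets": [{"dx":0.6,"dy":-0.98,"dz":0,"rx":0,"ry":0,"rz":-0.12},{"dx":0.6,"dy":-0.98,"dz":0,"rx":0,"ry":0,"rz":-0.12},{"dx":0.6,"dy":-0.98,"dz":0,"rx":0,"ry":0,"rz":-0.12},{"dx":0.6,"dy":-0.98,"dz":0,"rx":0,"ry":0,"rz":-0.12},{"dx":0.6,"dy":-0.98,"dz":0,"rx":0,"ry":0,"rz":-0.12},{"dx":0.6,"dy":-0.98,"dz":0,"rx":0,"ry":0,"rz":-0.12},{"dx":0.6,"dy":-0.98,"dz":0,"rx":0,"ry":0,"rz":-0.12},{"dx":0.6,"dy":-0.98,"dz":0,"rx":0,"ry":0,"rz":-0.12},{"dx":0.6,"dy":-0.98,"dz":0,"rx":0,"ry":0,"rz":-0.12},{"dx":0.6,"dy":-0.98,"dz":0,"rx":0,"ry":0,"rz":-0.12}], "claw": 100, "newtons": 30}}

```text
t: 1.35
tcp_pos: [0.3155, 0.3567, 0.1973]
tool_rot: [0.434, 0.901, -0.0, -0.0]
force: [-0.5, 0.3, 0.4]
finger_gap: 1.003
gripper_force: 0.0
```

Call:
{"name": "move_arm", "arguments": {"targets": [{"dx":0.6,"dy":-0.98,"dz":0,"rx":0,"ry":0,"rz":-0.12},{"dx":0.6,"dy":-0.98,"dz":0,"rx":0,"ry":0,"rz":-0.12},{"dx":0.6,"dy":-0.98,"dz":0,"rx":0,"ry":0,"rz":-0.12},{"dx":0.6,"dy":-0.98,"dz":0,"rx":0,"ry":0,"rz":-0.12},{"dx":0.6,"dy":-0.98,"dz":0,"rx":0,"ry":0,"rz":-0.12},{"dx":0.6,"dy":-0.98,"dz":0,"rx":0,"ry":0,"rz":-0.12},{"dx":0.6,"dy":-0.98,"dz":0,"rx":0,"ry":0,"rz":-0.12},{"dx":0.6,"dy":-0.98,"dz":0,"rx":0,"ry":0,"rz":-0.12},{"dx":0.6,"dy":-0.98,"dz":0,"rx":0,"ry":0,"rz":-0.12},{"dx":0.6,"dy":-0.98,"dz":0,"rx":0,"ry":0,"rz":-0.12}]}}

```text
t: 2.6
tcp_pos: [0.4654, 0.1119, 0.1972]
tool_rot: [0.691, 0.723, -0.0, -0.0]
force: [0.3, 0.4, -0.9]
finger_gap: 0.999
gripper_force: 0.0
```

Call:
{"name": "move_arm", "arguments": {"targets": [{"dx":0.24,"dy":-0.98,"dz":0,"rx":0,"ry":0,"rz":-0.12},{"dx":0.24,"dy":-0.98,"dz":0,"rx":0,"ry":0,"rz":-0.12},{"dx":0.24,"dy":-0.98,"dz":0,"rx":0,"ry":0,"rz":-0.12},{"dx":0.24,"dy":-0.98,"dz":0,"rx":0,"ry":0,"rz":-0.12},{"dx":0.24,"dy":-0.98,"dz":0,"rx":0,"ry":0,"rz":-0.12},{"dx":0.24,"dy":-0.98,"dz":0,"rx":0,"ry":0,"rz":-0.12},{"dx":0.24,"dy":-0.98,"dz":0,"rx":0,"ry":0,"rz":-0.12},{"dx":0.24,"dy":-0.98,"dz":0,"rx":0,"ry":0,"rz":-0.12},{"dx":0.24,"dy":-0.98,"dz":0,"rx":0,"ry":0,"rz":-0.12},{"dx":0.24,"dy":-0.98,"dz":0,"rx":0,"ry":0,"rz":-0.12}]}}

```text
t: 3.85
tcp_pos: [0.5252, -0.1329, 0.1971]
tool_rot: [0.881, 0.474, -0.0, -0.0]
force: [0.7, 0.1, 0.5]
finger_gap: 0.998
gripper_force: 0.0
```

Call:
{"name": "move_arm", "arguments": {"targets": [{"dx":0.27,"dy":-0.87,"dz":0,"rx":0,"ry":0,"rz":-0.1},{"dx":0.27,"dy":-0.87,"dz":0,"rx":0,"ry":0,"rz":-0.1},{"dx":0.27,"dy":-0.87,"dz":0,"rx":0,"ry":0,"rz":-0.1},{"dx":0.27,"dy":-0.87,"dz":0,"rx":0,"ry":0,"rz":-0.1},{"dx":0.27,"dy":-0.87,"dz":0,"rx":0,"ry":0,"rz":-0.1},{"dx":0.27,"dy":-0.87,"dz":0,"rx":0,"ry":0,"rz":-0.1},{"dx":0.27,"dy":-0.87,"dz":0,"rx":0,"ry":0,"rz":-0.1},{"dx":0.27,"dy":-0.87,"dz":0,"rx":0,"ry":0,"rz":-0.1},{"dx":0.27,"dy":-0.87,"dz":0,"rx":0,"ry":0,"rz":-0.1},{"dx":0,"dy":0,"dz":0,"rx":0,"ry":0,"rz":0}]}}

```text
t: 5.1
tcp_pos: [0.5864, -0.3302, 0.1972]
tool_rot: [0.967, 0.255, 0.0, 0.0]
force: [0.2, 0.6, -0.7]
finger_gap: 1.003
gripper_force: 0.0
```

Run:
```python
from h import *
m=cams.camera_model("wrist"); s=sensors.sense(); print(s["tcp_pos"],s["tool_rot"])
im=save("wrist","pics/d0.png")
E4=np.array(m["extrinsics"])
def wp(p):
    q=E4[:3,:3]@np.array(p)+E4[:3,3]; r=np.hypot(q[0],q[1]); th=np.arctan2(r,q[2])
    return m["cx"]+m["fx"]*th*q[0]/r, m["cy"]+m["fy"]*th*q[1]/r
def inv(u,v,z):
    x,y=(u-m["cx"])/m["fx"],(v-m["cy"])/m["fy"]; th=np.hypot(x,y); d=np.array([x/th*np.sin(th),y/th*np.sin(th),np.cos(th)])
    R,t=E4[:3,:3],E4[:3,3]; c=-R.T@t; d=R.T@d; return c+d*(z-c[2])/d[2]
np.save("wm.npy",m,allow_pickle=True)
u,v=wp([.586,-.3287,.085]); print(u,v)
u0,v0=int(u)-50,int(v)-37
u0=max(0,min(u0,412));v0=max(0,min(v0,309)); print(u0,v0)
c=cv2.resize(im[v0:v0+75,u0:u0+100,::-1],None,fx=8,fy=8,interpolation=cv2.INTER_CUBIC)
cv2.drawMarker(c,(int((u-u0+.5)*8),int((v-v0+.5)*8)),(0,0,255))
cv2.imwrite("pics/d.png",c)
```

```text
[ 0.58640344 -0.33015819  0.19719562] [9.66998615e-01 2.54781382e-01 1.72171339e-04 3.11126358e-04]
253.0812751583594 176.69857912882622
203 139
```

View pics/d.png

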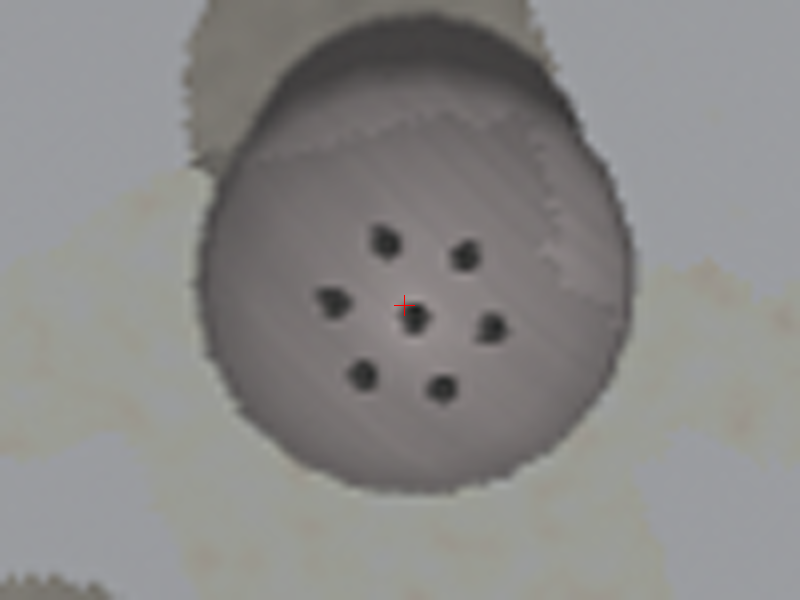

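The wrist view shows the pierced dome directly below. Its centre hole is 1.3 px from where I predicted, which is about 1.5 mm. I'll turn that into metres.

Run:
```python
import numpy as np
m=np.load("wm.npy",allow_pickle=True).item();E4=np.array(m["extrinsics"])
u,v=203+414/8-.5,139+317/8-.5
x,y=(u-m["cx"])/m["fx"],(v-m["cy"])/m["fy"]; th=np.hypot(x,y); d=np.array([x/th*np.sin(th),y/th*np.sin(th),np.cos(th)])
R,t=E4[:3,:3],E4[:3,3]; c=-R.T@t; d=R.T@d; print(c+d*(.085-c[2])/d[2])
```

```text
[ 0.58529113 -0.33044071  0.085     ]
```

The shaker is within about 1 mm of the tool axis, so I descend straight down and then grip.

Call:
{"name": "move_arm", "arguments": {"targets": [{"dx":0,"dy":0,"dz":-0.9,"rx":0,"ry":0,"rz":0},{"dx":0,"dy":0,"dz":-0.9,"rx":0,"ry":0,"rz":0},{"dx":0,"dy":0,"dz":-0.9,"rx":0,"ry":0,"rz":0},{"dx":0,"dy":0,"dz":-0.9,"rx":0,"ry":0,"rz":0},{"dx":0,"dy":0,"dz":-0.9,"rx":0,"ry":0,"rz":0},{"dx":0,"dy":0,"dz":-0.9,"rx":0,"ry":0,"rz":0},{"dx":0,"dy":0,"dz":-0.8,"rx":0,"ry":0,"rz":0},{"dx":0,"dy":0,"dz":-0.5,"rx":0,"ry":0,"rz":0},{"dx":0,"dy":0,"dz":-0.3,"rx":0,"ry":0,"rz":0},{"dx":0,"dy":0,"dz":-0.12,"rx":0,"ry":0,"rz":0}]}}

```text
t: 6.4
tcp_pos: [0.5862, -0.3281, 0.0194]
tool_rot: [0.967, 0.256, 0.0, 0.0]
force: [-0.5, 0.7, 0.8]
finger_gap: 0.999
gripper_force: 0.0
```

Call:
{"name": "move_arm", "arguments": {"targets": [{"dx":0,"dy":0,"dz":0,"rx":0,"ry":0,"rz":0},{"dx":0,"dy":0,"dz":0,"rx":0,"ry":0,"rz":0},{"dx":0,"dy":0,"dz":0,"rx":0,"ry":0,"rz":0},{"dx":0,"dy":0,"dz":0,"rx":0,"ry":0,"rz":0},{"dx":0,"dy":0,"dz":0,"rx":0,"ry":0,"rz":0},{"dx":0,"dy":0,"dz":0,"rx":0,"ry":0,"rz":0},{"dx":0,"dy":0,"dz":0,"rx":0,"ry":0,"rz":0},{"dx":0,"dy":0,"dz":0,"rx":0,"ry":0,"rz":0},{"dx":0,"dy":0,"dz":0,"rx":0,"ry":0,"rz":0},{"dx":0,"dy":0,"dz":0,"rx":0,"ry":0,"rz":0}], "claw": 0, "newtons": 30}}

```text
t: 7.65
tcp_pos: [0.5868, -0.3287, 0.0204]
tool_rot: [0.967, 0.256, 0.001, 0.001]
force: [-0.2, -0.3, 4.2]
finger_gap: 0.674
gripper_force: 32.9
```

Call:
{"name": "move_arm", "arguments": {"targets": [{"dx":0,"dy":0,"dz":0.2,"rx":0,"ry":0,"rz":0},{"dx":0,"dy":0,"dz":0.5,"rx":0,"ry":0,"rz":0},{"dx":0,"dy":0,"dz":0.8,"rx":0,"ry":0,"rz":0},{"dx":0,"dy":0,"dz":0.8,"rx":0,"ry":0,"rz":0},{"dx":0,"dy":0,"dz":0.8,"rx":0,"ry":0,"rz":0},{"dx":0,"dy":0,"dz":0.8,"rx":0,"ry":0,"rz":0},{"dx":0,"dy":0,"dz":0.8,"rx":0,"ry":0,"rz":0},{"dx":0,"dy":0,"dz":0.8,"rx":0,"ry":0,"rz":0},{"dx":0,"dy":0,"dz":0.4,"rx":0,"ry":0,"rz":0},{"dx":0,"dy":0,"dz":0.1,"rx":0,"ry":0,"rz":0}]}}

```text
t: 8.9
tcp_pos: [0.5864, -0.3282, 0.1707]
tool_rot: [0.967, 0.256, 0.001, 0.001]
force: [0.2, 0.1, -2.6]
finger_gap: 0.67
gripper_force: 32.8
```

Call:
{"name": "move_arm", "arguments": {"targets": [{"dx":-0.05,"dy":0.2,"dz":0,"rx":0,"ry":0,"rz":0},{"dx":-0.1,"dy":0.5,"dz":0,"rx":0,"ry":0,"rz":0.05},{"dx":-0.2,"dy":0.8,"dz":0,"rx":0,"ry":0,"rz":0.08},{"dx":-0.2,"dy":0.9,"dz":0,"rx":0,"ry":0,"rz":0.08},{"dx":-0.2,"dy":0.9,"dz":0,"rx":0,"ry":0,"rz":0.08},{"dx":-0.2,"dy":0.9,"dz":0,"rx":0,"ry":0,"rz":0.08},{"dx":-0.2,"dy":0.9,"dz":0,"rx":0,"ry":0,"rz":0.08},{"dx":-0.2,"dy":0.9,"dz":0,"rx":0,"ry":0,"rz":0.08},{"dx":-0.2,"dy":0.9,"dz":0,"rx":0,"ry":0,"rz":0.08},{"dx":-0.2,"dy":0.9,"dz":0,"rx":0,"ry":0,"rz":0.08}]}}

```text
t: 10.15
tcp_pos: [0.542, -0.1316, 0.1696]
tool_rot: [0.904, 0.427, 0.0, 0.0]
force: [1.0, 0.6, -2.1]
finger_gap: 0.66
gripper_force: 32.8
```

Call:
{"name": "move_arm", "arguments": {"targets": [{"dx":-0.25,"dy":0.9,"dz":0,"rx":0,"ry":0,"rz":0.08},{"dx":-0.25,"dy":0.9,"dz":0,"rx":0,"ry":0,"rz":0.08},{"dx":-0.25,"dy":0.9,"dz":0,"rx":0,"ry":0,"rz":0.08},{"dx":-0.25,"dy":0.9,"dz":0,"rx":0,"ry":0,"rz":0.08},{"dx":-0.25,"dy":0.9,"dz":0,"rx":0,"ry":0,"rz":0.08},{"dx":-0.25,"dy":0.9,"dz":0,"rx":0,"ry":0,"rz":0.08},{"dx":-0.25,"dy":0.9,"dz":0,"rx":0,"ry":0,"rz":0.08},{"dx":-0.25,"dy":0.9,"dz":0,"rx":0,"ry":0,"rz":0.08},{"dx":-0.25,"dy":0.9,"dz":0,"rx":0,"ry":0,"rz":0.08},{"dx":-0.1,"dy":0.9,"dz":0,"rx":0,"ry":0,"rz":0.08}]}}

```text
t: 11.4
tcp_pos: [0.4827, 0.0933, 0.1696]
tool_rot: [0.796, 0.605, -0.0, -0.0]
force: [0.4, -0.2, -2.4]
finger_gap: 0.668
gripper_force: 32.8
```

Call:
{"name": "move_arm", "arguments": {"targets": [{"dx":0,"dy":0.8,"dz":0,"rx":0,"ry":0,"rz":0},{"dx":0,"dy":0.5,"dz":0,"rx":0,"ry":0,"rz":0},{"dx":0,"dy":0.3,"dz":0,"rx":0,"ry":0,"rz":0},{"dx":0,"dy":0.1,"dz":0,"rx":0,"ry":0,"rz":0},{"dx":0,"dy":0,"dz":-0.5,"rx":0,"ry":0,"rz":0},{"dx":0,"dy":0,"dz":-0.8,"rx":0,"ry":0,"rz":0},{"dx":0,"dy":0,"dz":-0.8,"rx":0,"ry":0,"rz":0},{"dx":0,"dy":0,"dz":-0.5,"rx":0,"ry":0,"rz":0},{"dx":0,"dy":0,"dz":0,"rx":0,"ry":0,"rz":0},{"dx":0,"dy":0,"dz":0,"rx":0,"ry":0,"rz":0}]}}

```text
t: 12.65
tcp_pos: [0.4841, 0.1343, 0.1048]
tool_rot: [0.797, 0.604, 0.0, 0.0]
force: [0.1, -0.4, -2.5]
finger_gap: 0.667
gripper_force: 33.0
```

Run:
```python
from h import *
s=sensors.sense(); print(s["tcp_pos"],s["tool_rot"],s["force"],s["gripper_force"])
a=save("scene","pics/e1.png");b=save("side","pics/e2.png")
c=lambda i,u,v,s: cv2.resize(i[v:v+400//s,u:u+400//s],None,fx=s,fy=s,interpolation=cv2.INTER_CUBIC)
A=c(cv2.imread("pics/e1.png"),290,130,4);B=c(cv2.imread("pics/e2.png"),160,100,4)
cv2.imwrite("pics/e.png",np.hstack([A,B]))
```

```text
[0.4841286  0.13434248 0.10478235] [7.96828291e-01 6.04205662e-01 3.60288208e-04 2.50361349e-04] [ 0.06975685 -0.40954918 -2.4539897 ] 32.98167379900406
```

View pics/e.png

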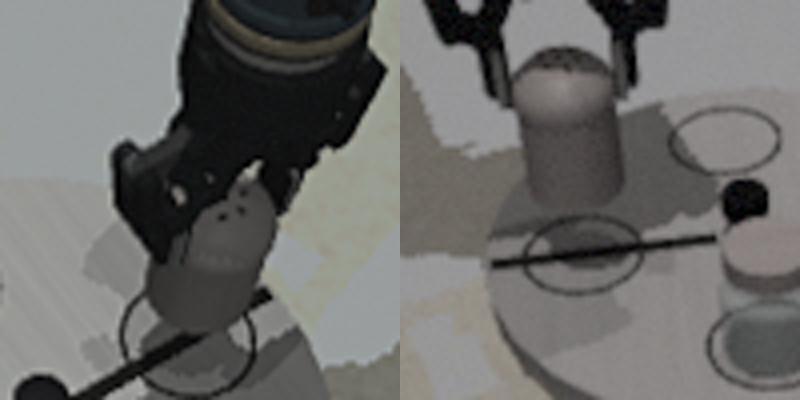

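The shaker hangs upright above the striped ring, and the ring hasn't moved: scene (337,213.5), side (206,163.7). In the crops, the can's bottom edge is lowest at about y=332 in scene and y=207 in side. The body edges are at x=525 and 623 in side and about x=147 on the left in scene. I'll compare these with a can projected at the TCP.

Run:
```python
from h import *
t=np.linspace(0,2*np.pi,181)
def ring(n,x,y,z,r,o):
    P=np.array([(w2px(n,[x+r*np.cos(a),y+r*np.sin(a),z])-o+.5)*4 for a in t]); return P.min(0).round(1),P.max(0).round(1)
for z in (.083,.086):
  print(z,"scene",ring("scene",.4841,.1343,z,.028,np.array([290,130])),"side+400",ring("side",.4841,.1343,z,.028,np.array([160,100])))
print("mark",ring("scene",.4824,.135,.03,.036,np.array([290,130])),ring("side",.4824,.135,.03,.036,np.array([160,100])))
```

```text
0.083 scene (array([145.1, 245.2]), array([253.2, 337.9])) side+400 (array([128. , 155.5]), array([224.5, 214.2]))
0.086 scene (array([145.8, 242.1]), array([254.2, 335. ])) side+400 (array([127.2, 151.4]), array([224., 210.]))
mark (array([121. , 282.4]), array([254. , 398.2])) (array([123.9, 217.2]), array([243.1, 293.6]))
```

The projection agrees within 1 mm. I apply a small trim and lower to just above the disc, then creep down.

Call:
{"name": "move_arm", "arguments": {"targets": [{"dx":-0.06,"dy":0.03,"dz":-0.3,"rx":0,"ry":0,"rz":0},{"dx":0,"dy":0,"dz":-0.4,"rx":0,"ry":0,"rz":0},{"dx":0,"dy":0,"dz":-0.4,"rx":0,"ry":0,"rz":0},{"dx":0,"dy":0,"dz":-0.4,"rx":0,"ry":0,"rz":0},{"dx":0,"dy":0,"dz":-0.3,"rx":0,"ry":0,"rz":0},{"dx":0,"dy":0,"dz":-0.15,"rx":0,"ry":0,"rz":0},{"dx":0,"dy":0,"dz":-0.06,"rx":0,"ry":0,"rz":0},{"dx":0,"dy":0,"dz":0,"rx":0,"ry":0,"rz":0},{"dx":0,"dy":0,"dz":0,"rx":0,"ry":0,"rz":0},{"dx":0,"dy":0,"dz":0,"rx":0,"ry":0,"rz":0}]}}

```text
t: 14.0
tcp_pos: [0.4823, 0.1352, 0.0545]
tool_rot: [0.797, 0.604, 0.0, 0.0]
force: [0.6, 0.5, -1.3]
finger_gap: 0.667
gripper_force: 33.0
```

Call:
{"name": "move_arm", "arguments": {"targets": [{"dx":0,"dy":0,"dz":-0.02,"rx":0,"ry":0,"rz":0},{"dx":0,"dy":0,"dz":-0.02,"rx":0,"ry":0,"rz":0},{"dx":0,"dy":0,"dz":-0.02,"rx":0,"ry":0,"rz":0},{"dx":0,"dy":0,"dz":-0.02,"rx":0,"ry":0,"rz":0},{"dx":0,"dy":0,"dz":0,"rx":0,"ry":0,"rz":0},{"dx":0,"dy":0,"dz":0,"rx":0,"ry":0,"rz":0},{"dx":0,"dy":0,"dz":0,"rx":0,"ry":0,"rz":0},{"dx":0,"dy":0,"dz":0,"rx":0,"ry":0,"rz":0},{"dx":0,"dy":0,"dz":0,"rx":0,"ry":0,"rz":0},{"dx":0,"dy":0,"dz":0,"rx":0,"ry":0,"rz":0}]}}

```text
t: 15.25
tcp_pos: [0.4821, 0.1352, 0.0522]
tool_rot: [0.797, 0.604, -0.0, -0.0]
force: [-0.7, -0.2, -2.9]
finger_gap: 0.667
gripper_force: 33.0
```

Call:
{"name": "move_arm", "arguments": {"targets": [{"dx":0,"dy":0,"dz":-0.02,"rx":0,"ry":0,"rz":0},{"dx":0,"dy":0,"dz":0,"rx":0,"ry":0,"rz":0},{"dx":0,"dy":0,"dz":-0.02,"rx":0,"ry":0,"rz":0},{"dx":0,"dy":0,"dz":0,"rx":0,"ry":0,"rz":0},{"dx":0,"dy":0,"dz":-0.02,"rx":0,"ry":0,"rz":0},{"dx":0,"dy":0,"dz":0,"rx":0,"ry":0,"rz":0},{"dx":0,"dy":0,"dz":0,"rx":0,"ry":0,"rz":0},{"dx":0,"dy":0,"dz":0,"rx":0,"ry":0,"rz":0},{"dx":0,"dy":0,"dz":0,"rx":0,"ry":0,"rz":0},{"dx":0,"dy":0,"dz":0,"rx":0,"ry":0,"rz":0}]}}

```text
t: 16.5
tcp_pos: [0.4821, 0.1352, 0.0508]
tool_rot: [0.797, 0.604, -0.0, 0.0]
force: [0.4, 0.3, -2.6]
finger_gap: 0.666
gripper_force: 33.0
```

Call:
{"name": "move_arm", "arguments": {"targets": [{"dx":0,"dy":0,"dz":-0.015,"rx":0,"ry":0,"rz":0},{"dx":0,"dy":0,"dz":0,"rx":0,"ry":0,"rz":0},{"dx":0,"dy":0,"dz":-0.015,"rx":0,"ry":0,"rz":0},{"dx":0,"dy":0,"dz":0,"rx":0,"ry":0,"rz":0},{"dx":0,"dy":0,"dz":-0.01,"rx":0,"ry":0,"rz":0},{"dx":0,"dy":0,"dz":0,"rx":0,"ry":0,"rz":0},{"dx":0,"dy":0,"dz":0,"rx":0,"ry":0,"rz":0},{"dx":0,"dy":0,"dz":0,"rx":0,"ry":0,"rz":0},{"dx":0,"dy":0,"dz":0,"rx":0,"ry":0,"rz":0},{"dx":0,"dy":0,"dz":0,"rx":0,"ry":0,"rz":0}]}}

```text
t: 17.75
tcp_pos: [0.4822, 0.1352, 0.0503]
tool_rot: [0.797, 0.604, 0.0, 0.0]
force: [-1.0, -0.5, 5.5]
finger_gap: 0.669
gripper_force: 33.7
```

Contact at about 8 N. I ease that slightly and then open the fingers in two steps.

Call:
{"name": "move_arm", "arguments": {"targets": [{"dx":0,"dy":0,"dz":0.008,"rx":0,"ry":0,"rz":0},{"dx":0,"dy":0,"dz":0,"rx":0,"ry":0,"rz":0},{"dx":0,"dy":0,"dz":0,"rx":0,"ry":0,"rz":0},{"dx":0,"dy":0,"dz":0,"rx":0,"ry":0,"rz":0},{"dx":0,"dy":0,"dz":0,"rx":0,"ry":0,"rz":0},{"dx":0,"dy":0,"dz":0,"rx":0,"ry":0,"rz":0},{"dx":0,"dy":0,"dz":0,"rx":0,"ry":0,"rz":0},{"dx":0,"dy":0,"dz":0,"rx":0,"ry":0,"rz":0},{"dx":0,"dy":0,"dz":0,"rx":0,"ry":0,"rz":0},{"dx":0,"dy":0,"dz":0,"rx":0,"ry":0,"rz":0}], "newtons": 20}}

```text
t: 19.0
tcp_pos: [0.4822, 0.1352, 0.0503]
tool_rot: [0.797, 0.604, 0.0, 0.0]
force: [-1.5, -0.5, 6.6]
finger_gap: 0.664
gripper_force: 33.7
```

Call:
{"name": "move_arm", "arguments": {"targets": [{"dx":0,"dy":0,"dz":0,"rx":0,"ry":0,"rz":0},{"dx":0,"dy":0,"dz":0,"rx":0,"ry":0,"rz":0},{"dx":0,"dy":0,"dz":0,"rx":0,"ry":0,"rz":0},{"dx":0,"dy":0,"dz":0,"rx":0,"ry":0,"rz":0},{"dx":0,"dy":0,"dz":0,"rx":0,"ry":0,"rz":0},{"dx":0,"dy":0,"dz":0,"rx":0,"ry":0,"rz":0},{"dx":0,"dy":0,"dz":0,"rx":0,"ry":0,"rz":0},{"dx":0,"dy":0,"dz":0,"rx":0,"ry":0,"rz":0},{"dx":0,"dy":0,"dz":0,"rx":0,"ry":0,"rz":0},{"dx":0,"dy":0,"dz":0,"rx":0,"ry":0,"rz":0}], "claw": 95}}

```text
t: 20.25
tcp_pos: [0.4821, 0.1352, 0.05]
tool_rot: [0.797, 0.604, -0.0, -0.0]
force: [0.0, -0.2, -1.0]
finger_gap: 0.95
gripper_force: 0.0
```

Run:
```python
from h import *
a=save("scene","pics/f1.png");b=save("side","pics/f2.png")
c=lambda i,u,v,s: cv2.resize(i[v:v+400//s,u:u+400//s],None,fx=s,fy=s,interpolation=cv2.INTER_CUBIC)
A=c(cv2.imread("pics/f1.png"),290,160,4);B=c(cv2.imread("pics/f2.png"),160,100,4)
cv2.imwrite("pics/f.png",np.hstack([A,B]))
```

```text
(no output)
```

View pics/f.png

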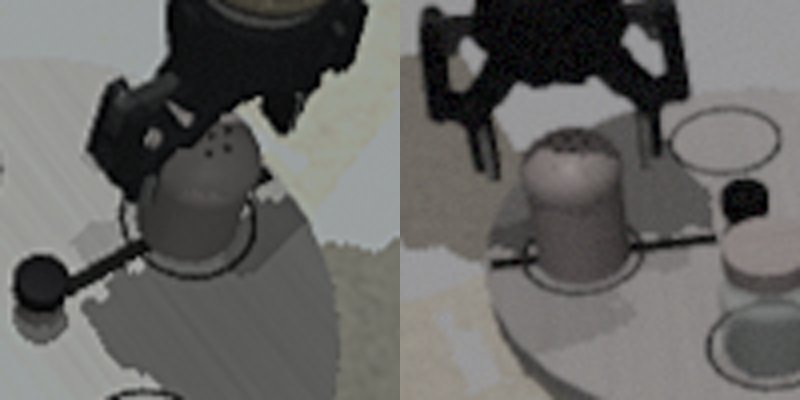

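The can stands upright inside the striped ring, with ring margins of about 9 and 12 crop px in the side view. The fingers are clear on both sides and the stripe hasn't moved. I'll lift straight up.

Call:
{"name": "move_arm", "arguments": {"targets": [{"dx":0,"dy":0,"dz":0.2,"rx":0,"ry":0,"rz":0},{"dx":0,"dy":0,"dz":0.4,"rx":0,"ry":0,"rz":0},{"dx":0,"dy":0,"dz":0.7,"rx":0,"ry":0,"rz":0},{"dx":0,"dy":0,"dz":0.9,"rx":0,"ry":0,"rz":0},{"dx":0,"dy":0,"dz":0.9,"rx":0,"ry":0,"rz":0},{"dx":0,"dy":0,"dz":0.9,"rx":0,"ry":0,"rz":0},{"dx":0,"dy":0,"dz":0.9,"rx":0,"ry":0,"rz":0},{"dx":0,"dy":0,"dz":0.9,"rx":0,"ry":0,"rz":0},{"dx":0,"dy":0,"dz":0.3,"rx":0,"ry":0,"rz":0},{"dx":0,"dy":0,"dz":0,"rx":0,"ry":0,"rz":0}]}}

```text
t: 21.6
tcp_pos: [0.4822, 0.1352, 0.203]
tool_rot: [0.797, 0.604, 0.0, 0.0]
force: [0.3, -0.0, -0.3]
finger_gap: 0.947
gripper_force: 0.0
```

Run:
```python
from h import *
b=save("side","pics/g2.png")
c=cv2.resize(cv2.imread("pics/g2.png")[90:215,160:320],None,fx=5,fy=5,interpolation=cv2.INTER_CUBIC)
t=np.linspace(0,2*np.pi,181)
P=np.array([(w2px("side",[.4824+.028*np.cos(a),.135+.028*np.sin(a),.03])-[160,90]+.5)*5 for a in t])
print(P.min(0),P.max(0)); print(w2px("side",[.4824,.135,.115])*5-[798,448])
cv2.imwrite("pics/g.png",c[:600])
```

```text
[171.47400583 331.66373113] [287.42747233 405.88923569]
[207.54334922 223.31148673]
```

View pics/g.png

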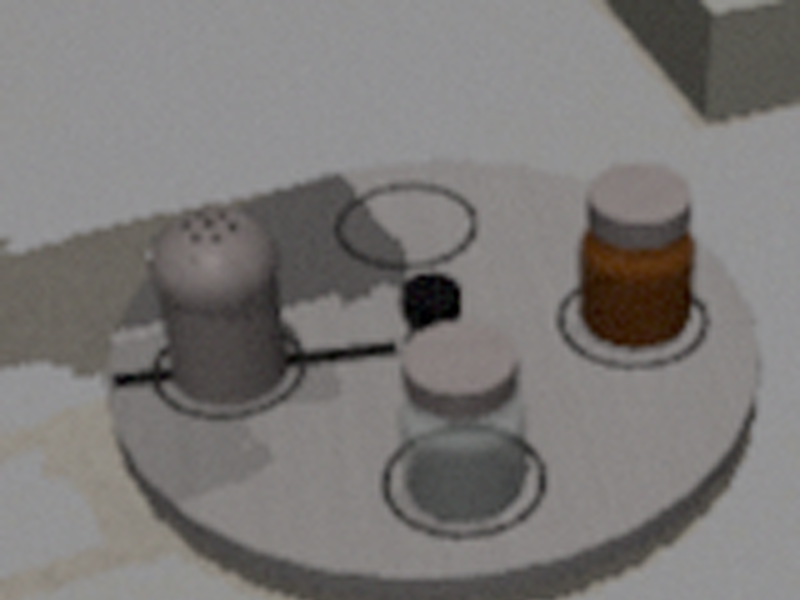

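The shaker stands upright in the striped ring. Its top hole is at crop (210,226) against a predicted (207,223), about 1 mm off, and the ring is where it was at the start. I'm handing it in.

```bash
python3 -c "
from station import order; print(order.sign_off())"
```

```text
the job is handed in; nothing more can be done
None
```

The steel shaker stands upright on the striped place, about 1 mm off centre by the last picture; it was set down gently and let go, the turntable did not visibly turn, and the job was handed in at about 22 s.

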